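# Weigh two cartons and dock the fuller one

### The job

The two identical-looking staple cartons hold different amounts: stand one on each pan of the little two-pan balance, let go, and see which is heavier. Then put the heavier one upright into the slot of the wooden holder and push it down, together with the slot's stiff sliding floor, until you feel the floor reach its bottom stop; be firm but do not force it (stay below about 20 N). Leave the lighter one standing on its pan, do not strike the balance, and do not shift the eraser or the black tin.

Things in the scene. Friction and masses are not known exactly. Their poses are not given: they have to be found in the camera images.
- carton_a: One of two look-alike small upright cartons (white with a pink-red lower band), 23 (own x) x 46 (own y) x 56 mm tall (own z); origin at the centre of its underside. Mass somewhere between 0.08 and 0.2 kg; either of the two may be the heavier. Grasp across the 23 mm side (own x), on its upper half.
- carton_b: The other look-alike carton, same size, origin and axes as carton_a.
- balance: Grey plastic two-pan balance, fixed to the desk: base 100 (own x) x 200 (own y) mm, 14 mm high, origin at the centre of the base's underside. The pans lie 120 mm to either side along its own y axis; beam pivot 52 mm above the desk.
- pan_left: The bare metal pan on the balance's +y side: disc 80 mm in diameter, stays level as it rises and falls. Origin on its hinge, on the pan's axis, 20 mm below the pan's upper face.
- pan_right: The like pan on the balance's -y side, same origin and size.
- pan_left_top (a point): Centre of the upper face of pan_left; about 72 mm above the desk when the balance is level, 12 mm lower or higher when the beam is on its stops.
- pan_right_top (a point): Centre of the upper face of pan_right, likewise.
- beam (a joint): Tilt of the balance beam in rad, 0 level, positive when pan_left is UP and pan_right DOWN; stops at -0.10 and +0.10. A weak spring (0.2 Nm/rad) brings it level when the loads are equal; a difference of 10 g tilts it by about 0.06 rad. It settles within about 1.5 s. Where on a pan the load stands does not matter.
- holder: Pale wooden carton holder fixed to the desk, foot 74 (own x) x 94 (own y) mm, its four walls 10 mm thick and up to 32 mm above the desk; origin on the underside below the slot. The slot, 27 (own x) x 50 (own y) mm inside, is open at the top and takes a carton upright with the carton's x along the holder's x (either way round).
- slot_mouth (a point): Centre of the slot's mouth, level with the top of the walls, 32 mm above the desk.
- slot_floor_top (a point): Point on the black plastic floor of the slot, which slides up and down in it: at the centre of its upper face. It starts part way up and ends, at the bottom stop, with this face 8 mm above the desk.
- slot_floor (a joint): How far the slot's floor has been pushed down (m): 0 at the top, 6 mm below the mouth; 0.018 at its rigid bottom stop. It starts anywhere from 0 to 0.007. It slides stiffly: about 8 N moves it slowly, more if pushed faster (20 N per m/s on top), and it stays where it is left; a carton's weight alone does not move it.
- rubber: White eraser in a blue sleeve, 20x43x12 mm, lying loose between the cartons; a bystander. Origin at the centre of its underside.
- lead_tin: Flat black tin, 50x74x16 mm, lying loose; a bystander. Origin at the centre of its underside.
Things that resemble listed ones, but are neither listed nor needed, are in the scene too. Leave any yellow look-alike of the carton_a alone.

How it is judged:
By the outcome, as a careful person would: the job done as asked, in the order asked, and still so for the second after the job is handed in, with the robot touching nothing.
It also fails if it takes over 72 s, if anything falls off the work surface, if the arm or the gripper's body presses on something with over 40 N, if the wrist force passes 120 N, or if a joint passes its speed limit or range.

### The arm

A 6-joint arm with a two-finger parallel gripper is mounted at the origin on a cart in front of the work surface, level with it; the furniture and walls round the work are solid. World frame = base frame: x ahead of the robot, y to its left, z up, the work surface at z = 0. Lengths are in mm, angles in rad, forces in N, time in s.
With the tool pointing down it reaches from about 275 to 725 mm from the base axis. Payload 5.6 kg.
Tool frame: the origin (TCP) lies midway between the tips of the shut fingers; the grasp point (between the pads) lies 19 mm behind it (ctrl.grip_depth is the distance from the TCP to the grasp point, in mm); z points along the fingers, y is the direction in which the jaws open and shut (so a half turn about z gives the same grasp; the last joint's range is limited). The gripper opens to 85 mm and grips with 20 to 120 N. Pads are 22 mm wide; open, the fingers measure 114 mm over their backs; the gripper's body (76 mm by 85 mm) begins 54 mm behind the grasp point. The pads swing forward as they close: fully open they stand 13 mm farther back than shut.
Start: joints at [-1.055, 0.255, 0.108, 0, -1.424, -0.285], TCP at [125.837, -535.405, 231.283] pointing down, gripper open.
Joint ranges: [-2.95, 2.95], [-1.21, 1.97], [-1.09, 1.5], [-2.87, 1.71], [-2.94, -0.07], [-3.05, 3.05]. Speed limits (rad/s): [2.57, 2.57, 3.14, 3.14, 3.14, 3.14].

### API

Orientations are given as a unit quaternion [x, y, z, w].
In Python, from plant import ctrl, cams, hand_in gives the robot as it stands. The module is installed in compiled form; this text tells all that it offers.
- The arm moves only by the shell command python3 -m crank 'ROWS'. ROWS is JSON, a list of rows, each a list of 7 numbers: the shift along the tool's x, y, z in mm, then the turn, a rotation vector about the tool's x, y, z in degrees, then the opening, from -1 (shut) to 1 (fully open). In form: [[x, y, z, wx, wy, wz, fingers], ...]. A call has exactly 10 rows; each row shifts and turns the commanded pose from where the row before left it, along the tool's axes as they then stand; what a row does not reach is not made up. A row lasts 1/8 s, in which the tool goes at most 62.5 mm and 10.7 degrees, less where a joint would pass 70% of its speed; a pose out of reach is approached as far as the arm can. A call with a gripper value outside its range is refused whole. The fingers move at their own pace and stop on an object; the grip force is fixed at half the most. Time passes only in rows, so rows that do not move let the fingers close, or fill a call up. It gives the time, the measured TCP pose, the force and the opening at its end, in the units of the state.
- ctrl.observe(): the state, without advancing time (a new reading comes with each control period).
- cams.grab_frame(name): name is "scene" or "top" or "wrist"; returns (picture, depth): 384x512x3 uint8, red, green, blue; 384x512 float32, mm along the optical axis (not along the pixel's ray), 0 where there is no reading.
- cams.camera_params(name): a dict with "intrinsics" (3x3 intrinsics, pixels), "pose" (4x4, takes a point from camera to world coordinates). Camera axes: x right, y down, z forward; pixel columns grow to the right and rows downward; lengths in mm; the calibration is good to about 2 mm. The wrist camera is an equidistant fisheye: a pixel r from the principal point sees the ray r / f radians off the axis. A picture is of the moment at which its call begins: read the wrist's pose just before it. camera_params takes no time and is no camera call; for the wrist camera it gives the pose at the moment of the call.
- hand_in(): hands the job in, once; it reports no verdict.
The state is a dict: "t": time; "joints": joint angles; "qvel": joint speeds; "joint_torque": joint torques, N m; "tool_pos": TCP position; "orientation": TCP orientation; "wrist_force": force on the tool from outside, world axes, zero at the start; "torque": the same for the moment, N m; "gripper_width": finger opening in mm.
Only numpy, scipy, OpenCV 4.12 (cv2) and the standard library are available. Lean on these libraries where they do the work, as an engineer would, in place of code of your own. Each camera call takes 0.05 s, during which the arm holds its last target.

## Working session

There is one attempt and no reset: what is moved stays moved. The work goes in short steps, Python scripts to look and compute and a shell command to move; the robot and the scene stay as the last step left them, time stands still between calls to the robot, and variables do not carry over. Pictures are saved under pics/ and viewed, and the job is handed in when it is done.

```bash
mkdir -p pics; ls
python3 - <<'E'
from plant import ctrl,cams
import cv2,numpy as np
np.set_printoptions(precision=3,suppress=True)
print(ctrl.observe())
for n in ["scene","top","wrist"]:
    p=cams.camera_params(n);print(n,p["intrinsics"],p["pose"])
    im,d=cams.grab_frame(n)
    cv2.imwrite(f"pics/{n}0.png",im[:,:,::-1]); np.savez(f"pics/{n}0.npz",im=im,d=d,K=p["intrinsics"],T=p["pose"])
print(ctrl.grip_depth)
E
```

```text
pics
{'t': 0.0, 'joints': array([-1.055,  0.256,  0.107, -0.001, -1.424, -0.285]), 'qvel': array([ 0.001, -0.001,  0.001,  0.   , -0.001,  0.   ]), 'joint_torque': array([ -0.001, -38.664,  23.794,   5.365,  -0.006,  -0.   ]), 'tool_pos': array([ 125.785, -534.904,  230.397]), 'orientation': array([-0.115,  0.993,  0.001, -0.   ]), 'wrist_force': array([-0.028, -0.847, -0.2  ]), 'torque': array([-0.011, -0.004, -0.007]), 'gripper_width': 85.25952057971506}
scene [[458.652   0.    258.965]
 [  0.    458.652 191.509]
 [  0.      0.      1.   ]] [[  -0.748   -0.355    0.56  -350.822]
 [  -0.663    0.391   -0.638 1230.353]
 [   0.007   -0.849   -0.528  841.807]
 [   0.       0.       0.       1.   ]]
top [[455.373   0.    261.61 ]
 [  0.    455.373 191.796]
 [  0.      0.      1.   ]] [[   0.018   -0.985    0.17   244.847]
 [  -1.      -0.019   -0.001  324.995]
 [   0.004   -0.17    -0.985 1377.939]
 [   0.       0.       0.       1.   ]]
wrist [[297.319   0.    255.985]
 [  0.    297.319 194.423]
 [  0.      0.      1.   ]] [[  -0.228    0.937    0.263   57.357]
 [   0.974    0.219    0.064 -551.073]
 [   0.002    0.27    -0.963  371.659]
 [   0.       0.       0.       1.   ]]
18.700000000000003
```

View pics/scene0.png

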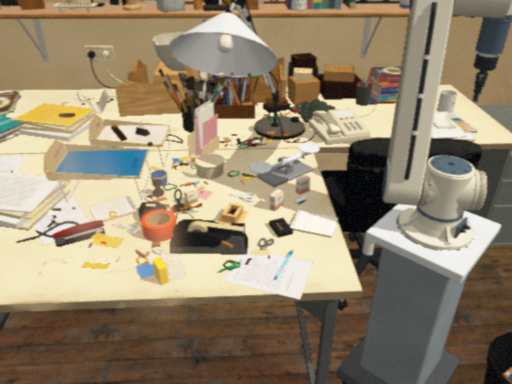

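View pics/top0.png

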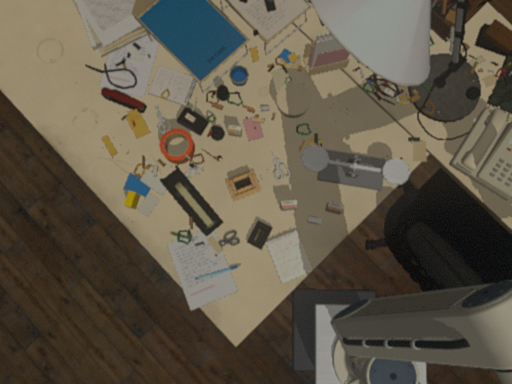

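View pics/wrist0.png

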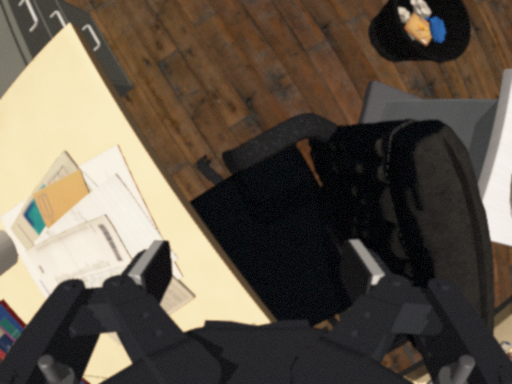

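The scene view has the holder near (233,214), cartons near (276,199) and (302,185), and the balance near (285,170). In the top view the holder is at (242,184), the cartons at (288,204) and (334,208), the eraser at (314,220), the tin at (260,233), and the pans at (315,158) and (396,171). I'll zoom in on these.

Run:
```python
import cv2,numpy as np
im=cv2.imread("pics/top0.png")[130:260,210:430]
cv2.imwrite("pics/top0z.png",cv2.resize(im,None,fx=3.6,fy=3.6,interpolation=cv2.INTER_CUBIC))
im=cv2.imread("pics/scene0.png")[130:260,200:350]
cv2.imwrite("pics/scene0z.png",cv2.resize(im,None,fx=4.5,fy=4.5,interpolation=cv2.INTER_CUBIC))
f=np.load("pics/top0.npz");K,T,d=f["K"],f["T"],f["d"]
def P(u,v,z=None):
    r=T[:3,:3]@np.linalg.inv(K)@[u,v,1]
    return T[:3,3]+r*(d[v,u] if z is None else (z-T[2,3])/r[2])
for n,(u,v) in dict(hold=(242,184),c1=(288,204),c2=(334,208),er=(314,220),tin=(260,233),p1=(315,158),p2=(396,171),pad=(285,255)).items(): print(n,P(u,v).round(1))
```

```text
hold [503.1 384.3  16.7]
c1 [438.8 246.   53.9]
c2 [429.3 111.2  55.7]
er [397.7 164.9  12.7]
tin [355.3 326.7  15.3]
p1 [575.  168.5  70.8]
p2 [540.1 -69.3  71.9]
pad [291.8 250.9   7.2]
```

View pics/top0z.png

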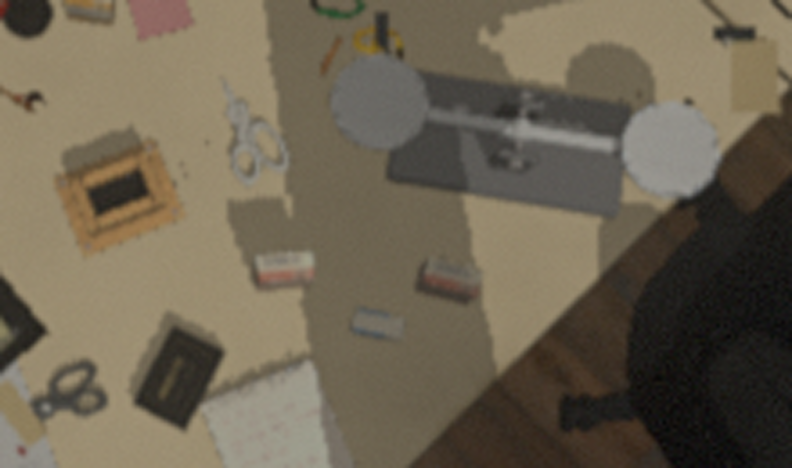

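View pics/scene0z.png

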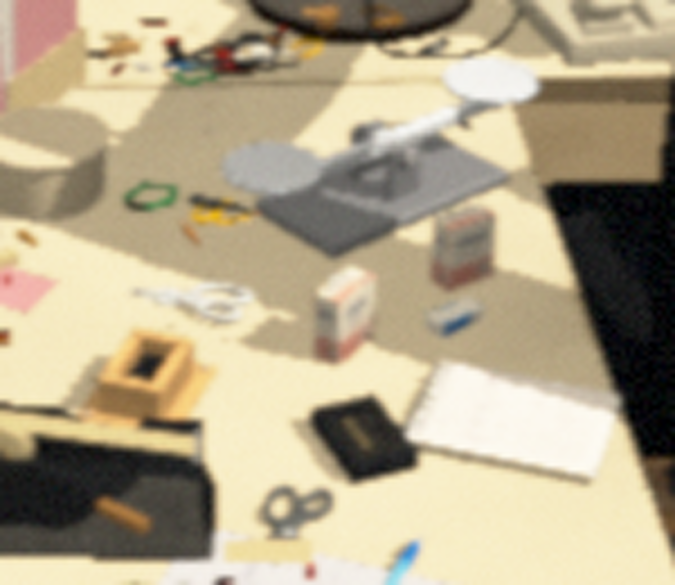

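```bash
cat > h.py <<'E'
import numpy as np,cv2
from scipy.spatial.transform import Rotation as Ro
np.set_printoptions(precision=2,suppress=True)
def cloud(f):
    K,T,d=f["K"],f["T"],f["d"]
    v,u=np.mgrid[:384,:512]
    c=np.stack([(u-K[0,2])/K[0,0],(v-K[1,2])/K[1,1],np.ones_like(d)],-1)*d[...,None]
    return c@T[:3,:3].T+T[:3,3]
def go(x,y,z,yawdeg=None):
    "tool-frame shift & rotvec to reach TCP x,y,z with tool pointing down and tool y at yawdeg"
    from plant import ctrl
    s=ctrl.observe();R=Ro.from_quat(s["orientation"])
    print("t",round(s["t"],2),"pos",s["tool_pos"],"F",s["wrist_force"],"w",round(s["gripper_width"],1),"ytool deg",np.degrees(np.arctan2(*R.as_matrix()[[1,0],1])),"tilt",R.as_matrix()[:,2])
    if yawdeg is None: Rt=R
    else:
        a=np.radians(yawdeg);ty=np.array([np.cos(a),np.sin(a),0]);tz=np.array([0,0,-1.]);Rt=Ro.from_matrix(np.stack([np.cross(ty,tz),ty,tz],1))
    w=(R.inv()*Rt).as_rotvec(degrees=True)
    dp=np.array([x,y,z])-s["tool_pos"]
    print("shift tool at start:",R.inv().apply(dp)," rotvec",w, " shift in target frame",Rt.inv().apply(dp))
E
python3 - <<'E'
from h import *
for n in ["top","scene"]:
    f=np.load(f"pics/{n}0.npz");p=cloud(f);ok=f["d"]>0
    # height map max
    q=p[ok]
    print(n)
    for x in range(0,1000,100):
        print(x,[ (int(q[m][:,2].max()) if (m:=(abs(q[:,0]-x-50)<50)&(abs(q[:,1]-y-50)<50)).any() else None) for y in range(-600,600,100)])
import sys
go(430,180,330,190)
E
```

```text
top
0 [None, None, None, None, None, 678, 553, 295, -723, 8, 7, -723]
100 [None, -729, -726, -61, 22, 707, 689, 312, 9, 9, 10, 8]
200 [-230, -228, -233, 159, 162, 707, 675, 18, 17, 16, 18, 15]
300 [-228, 5, -231, 140, 159, 148, 10, 19, 22, 25, 79, 74]
400 [-234, 52, 53, -225, -7, 17, 61, 62, 62, 38, 78, 95]
500 [None, 64, 90, 88, 76, 80, 67, 80, 77, 38, 80, 94]
600 [None, 71, 96, 88, 55, 433, 491, 501, 25, 51, 81, 56]
700 [-726, 72, 87, 32, 129, 491, 518, 518, 509, 31, 62, 99]
800 [None, 46, 45, 266, 420, 498, 517, 517, 508, 43, 105, 110]
900 [None, 61, 60, 69, None, None, 129, 204, 105, 113, 107, 105]
scene
0 [579, 566, 155, 148, 622, 648, 563, 319, None, 2, 4, None]
100 [528, 535, 154, 155, 587, 643, 642, 324, 1, 3, 5, 3]
200 [None, None, -732, -409, 156, 634, 628, 10, 12, 11, 11, 12]
300 [-600, -499, -600, -617, 157, 144, 1, 12, 13, 18, 73, 74]
400 [1, 43, 42, -234, -46, 68, 56, 59, 58, 32, 74, 87]
500 [2, 62, 86, 84, 69, 74, 61, 74, 72, 32, 56, 89]
600 [70, 73, 91, 87, 50, 414, 483, 498, 22, 46, 76, 55]
700 [58, 60, 81, 24, 125, 424, 512, 513, 504, 27, 56, 94]
800 [433, 67, 37, 248, 541, 554, 524, 516, 503, 38, 96, 106]
900 [483, 428, 51, 73, 462, 549, 557, 459, 466, 106, 99, 100]
t 0.15 pos [ 125.77 -535.04  230.61] F [-0.09 -0.01  0.25] w 85.5 ytool deg 103.22089774995247 tilt [-0.  0. -1.]
shift tool at start: [-459.69  626.66  -98.51]  rotvec [  0.07   0.06 -86.78]  shift in target frame [-651.35 -423.77  -99.39]
```

```bash
python3 - <<'E'
from h import *
for n in ["top","scene"]:
    f=np.load(f"pics/{n}0.npz");p=cloud(f)[f["d"]>0]
    m=(p[:,2]>330)&(p[:,2]<600)&(p[:,0]>500)&(abs(p[:,1])<350)&(p[:,0]<1100)
    q=p[m]
    for y in range(-200,300,40):
        s=q[abs(q[:,1]-y)<20]
        if len(s): i=s[:,0].argmin(); print(n,y,s[i],"zmin",s[:,2].min(),len(s))
E
python3 -m crank '[[0,0,-20,0,0,-9.6,1],[-20,60,-20,0,0,-9.6,1],[-30,55,-20,0,0,-9.6,1],[-40,50,-20,0,0,-9.6,1],[-45,45,-20,0,0,-9.6,1],[-55,30,0,0,0,-9.6,1],[-60,10,0,0,0,-9.6,1],[-60,0,0,0,0,-9.6,1],[-60,-10,0,0,0,-9.6,1],[-60,-15,0,0,0,0,1]]'
```

```text
top -160 [ 853.3  -171.37  333.88] zmin 330.12851150868664 186
top -120 [ 860.48 -139.44  412.33] zmin 368.09778741311334 92
top -80 [705.78 -61.75 357.98] zmin 331.83865409426676 68
top -40 [670.26 -20.74 397.96] zmin 357.0231916103701 672
top 0 [656.62  10.4  422.94] zmin 399.54273808922403 1203
top 40 [653.04  41.69 446.14] zmin 427.97519342837006 1360
top 80 [656.79  62.06 457.56] zmin 455.8776492569849 1346
top 120 [667.3  103.02 477.46] zmin 474.6306501290235 1214
top 160 [689.6  141.9  494.49] zmin 493.6441682454539 901
top 200 [723.24 181.41 509.39] zmin 499.5124568954632 503
top 240 [787.12 220.07 506.52] zmin 500.04884212643424 30
scene -120 [ 870.29 -129.22  429.57] zmin 417.27436512596375 105
scene -80 [720.54 -61.88 350.03] zmin 330.02808570353216 392
scene -40 [676.1  -24.34 381.16] zmin 330.02205452447646 823
scene 0 [659.29  13.5  419.59] zmin 330.08745175177694 333
scene 40 [654.27  56.56 448.6 ] zmin 330.16961351662195 557
scene 80 [654.04  72.06 454.75] zmin 330.75864145923885 664
scene 120 [664.29 109.68 475.73] zmin 330.40052543618873 479
scene 160 [684.02 144.77 487.97] zmin 348.5781622102112 383
scene 200 [720.98 183.51 500.94] zmin 380.1631597841966 222
scene 240 [785.92 226.28 500.95] zmin 422.9184994297997 102
t: 1.4
tool_pos: [149.3, -104.1, 328.9]
orientation: [-0.685, 0.728, -0.0, 0.001]
wrist_force: [0.7, -0.3, 0.9]
gripper_width: 85.1
```

Run:
```python
from h import *
go(400,110,330,190)
```

```text
t 1.4 pos [ 149.28 -104.11  328.9 ] F [ 0.68 -0.29  0.85] w 85.1 ytool deg 176.54833508029773 tilt [ 0.  0. -1.]
shift tool at start: [-228.82 -237.37   -0.57]  rotvec [ -0.08   0.04 -13.45]  shift in target frame [-167.32 -284.09   -1.1 ]
```

```bash
python3 -m crank '[[0,-40,0,0,0,-6,1],[0,-50,0,0,0,-5.5,1],[-10,-50,0,0,0,-2,1],[-30,-45,0,0,0,0,1],[-40,-40,0,0,0,0,1],[-40,-30,0,0,0,0,1],[-35,-15,0,0,0,0,1],[-12,-14,0,0,0,0,1],[0,0,0,0,0,0,1],[0,0,0,0,0,0,1]]'
cat > snap.py <<'E'
import sys
from h import *
from plant import ctrl,cams
def snap(n,tag):
    p=cams.camera_params(n);im,d=cams.grab_frame(n)
    cv2.imwrite(f"pics/{n}{tag}.png",im[:,:,::-1]);np.savez(f"pics/{n}{tag}.npz",im=im,d=d,K=p["intrinsics"],T=p["pose"])
if __name__=="__main__":
    for n in sys.argv[2:]: snap(n,sys.argv[1])
    s=ctrl.observe();print(s["t"],s["tool_pos"],s["orientation"])
E
python3 snap.py 1 wrist
```

```text
t: 2.65
tool_pos: [401.9, 90.6, 329.1]
orientation: [0.766, -0.643, 0.0, -0.0]
wrist_force: [-0.0, 0.5, 1.1]
gripper_width: 85.3
2.7 [401.9   90.53 329.24] [ 0.77 -0.64  0.   -0.  ]
```

View pics/wrist1.png

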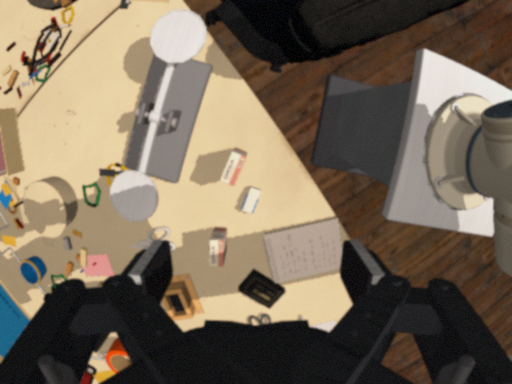

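Run:
```python
import cv2
im=cv2.imread("pics/wrist1.png")
a=cv2.resize(im[135:275,195:275],None,fx=7,fy=7,interpolation=cv2.INTER_CUBIC)
a=im[140:280,190:290];a=cv2.resize(a,None,fx=4.2,fy=4.2,interpolation=cv2.INTER_CUBIC)
cv2.imwrite("pics/w1c.png",a)
cv2.imwrite("pics/w1h.png",cv2.resize(im[255:335,145:245],None,fx=7,fy=7,interpolation=cv2.INTER_CUBIC))
```

```text
(no output)
```

View pics/w1c.png

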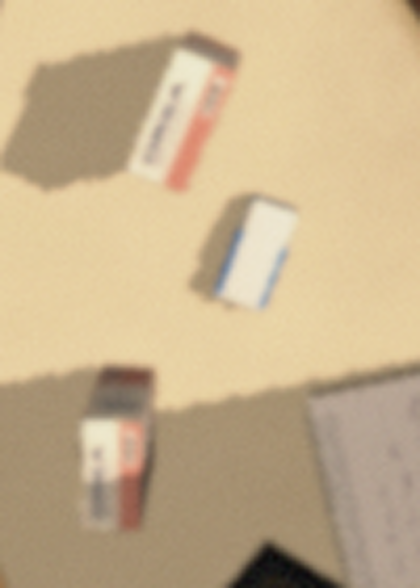

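View pics/w1h.png

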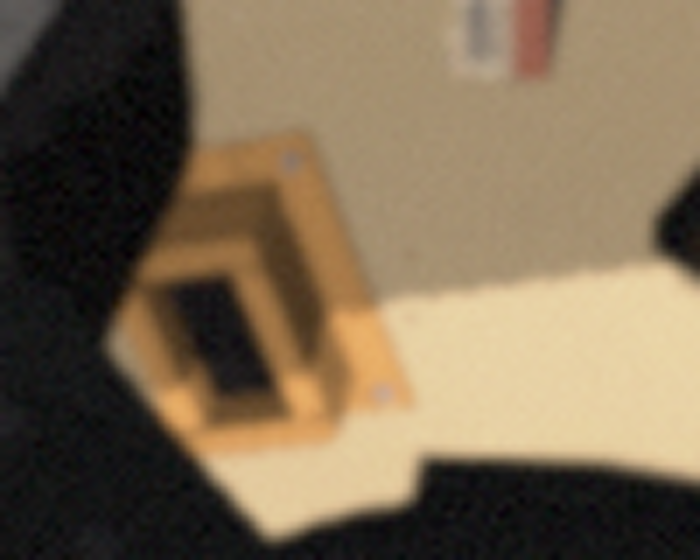

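```bash
cat >> h.py <<'E'
def wray(f,u,v):
    K,T=f["K"],f["T"]; x=(np.asarray(u,float)-K[0,2])/K[0,0];y=(np.asarray(v,float)-K[1,2])/K[1,1]
    th=np.hypot(x,y)+1e-9; s=np.sin(th)/th
    return np.stack([x*s,y*s,np.cos(th)],-1)@T[:3,:3].T
def wplane(f,u,v,z):
    r=wray(f,u,v);return f["T"][:3,3]+r*((z-f["T"][2,3])/r[...,2])[...,None]
def wcloud(f):
    v,u=np.mgrid[:384,:512];r=wray(f,u,v);c=r@f["T"][:3,2]
    return f["T"][:3,3]+r*(f["d"]/np.maximum(c,.05))[...,None]
def pplane(f,u,v,z):
    r=np.stack([(np.asarray(u,float)-f["K"][0,2])/f["K"][0,0],(np.asarray(v,float)-f["K"][1,2])/f["K"][1,1],np.ones_like(np.asarray(u,float))],-1)@f["T"][:3,:3].T
    return f["T"][:3,3]+r*((z-f["T"][2,3])/r[...,2])[...,None]
E
python3 - <<'E'
from h import *
w=np.load("pics/wrist1.npz");p=wcloud(w);z=p[...,2]
print("cam",w["T"][:3,3])
print("desk",p[210,200],p[230,250])
def seg(name,us,zlo,zhi):
    u0,u1,v0,v1=us
    m=np.zeros(z.shape,np.uint8);m[v0:v1,u0:u1]=(z[v0:v1,u0:u1]>zlo)&(z[v0:v1,u0:u1]<zhi)
    n,l,st,ce=cv2.connectedComponentsWithStats(m);i=1+st[1:,4].argmax();k=l==i
    zz=np.median(z[k]);v,u=np.nonzero(k)
    q=wplane(w,u,v,zz)[:,:2]
    r=cv2.minAreaRect(q.astype(np.float32))
    print(name,"n",k.sum(),"z",zz,"rect",np.round(r[0],1),np.round(r[1],1),round(r[2],1),"mean",q.mean(0))
seg("cR",(215,255,140,200),48,70)
seg("cL",(200,235,215,275),48,70)
seg("er",(235,270,180,220),7,20)
seg("tin",(230,290,265,310),9,25)
seg("panR",(145,215,5,70),60,90)
seg("panL",(100,162,165,225),60,90)
seg("holder",(160,205,270,325),26,40)
E
```

```text
cam [412.23  22.79 470.29]
desk [477.72 197.22  -1.46] [388.08 218.48  -2.56]
cR n 519 z 54.41929556606232 rect [431.  105.5] [47.1 22.9] 76.4 mean [430.85 105.23]
cL n 394 z 54.58068252987911 rect [437.3 241.2] [22.2 49. ] 7.5 mean [437.17 240.52]
er n 300 z 10.469583376552322 rect [397. 162.] [43. 20.] 79.1 mean [396.73 161.49]
tin n 941 z 14.787033980576155 rect [348.3 326.3] [53.  76.1] 62.7 mean [349.23 325.69]
panR n 2370 z 70.4500711682688 rect [536.6 -68.7] [78.8 79.5] 67.7 mean [536.   -68.32]
panL n 1947 z 70.52439317413086 rect [572.7 167.6] [78.6 79.3] 4.6 mean [571.25 167.03]
holder n 418 z 30.183548562796574 rect [501.6 380.3] [49.6 72.8] 22.5 mean [498.26 380.58]
```

```bash
python3 - <<'E'
from h import *
for n in ["top","scene"]:
    f=np.load(f"pics/{n}0.npz");p=cloud(f);z=p[...,2]
    def seg(name,c,rad,zlo,zhi):
        m=((z>zlo)&(z<zhi)&(np.hypot(p[...,0]-c[0],p[...,1]-c[1])<rad)).astype(np.uint8)
        k=m>0
        if k.sum()<5: print(name,"none");return
        zz=np.median(z[k]);v,u=np.nonzero(k);q=pplane(f,u,v,zz)[:,:2]
        r=cv2.minAreaRect(q.astype(np.float32))
        print(n,name,k.sum(),"z",zz,np.round(r[0],1),np.round(r[1],1),round(r[2],1),"mean",q.mean(0))
    seg("cR",(431,105),50,46,70);seg("cL",(437,241),50,46,70)
    seg("panR",(536,-68),55,62,90);seg("panL",(571,167),55,62,90)
    seg("holder",(500,380),60,25,42)
E
python3 -c "
from h import *
go(431,105.4,130,166.4)"
```

```text
top cR 132 z 55.73371799078711 [434.4 107.8] [46.8 24.6] 76.8 mean [434.69 107.78]
top cL 129 z 55.319827468962785 [440.2 244.5] [24.1 45.7] 6.3 mean [440.23 244.47]
top panR 575 z 72.55412338854194 [540.5 -68.2] [78.5 78.7] 37.7 mean [540.35 -67.97]
top panL 562 z 72.65220519486763 [576.1 169.1] [79.1 79.2] 32.9 mean [575.64 168.87]
top holder 220 z 32.23881795274974 [504.3 382.8] [47.8 69.4] 23.2 mean [504.47 382.79]
scene cR 71 z 52.79549766511502 [431.  114.8] [53.7 34.3] 74.4 mean [432.4  114.58]
scene cL 78 z 53.619206116784426 [437.4 251.8] [28.  54.9] 11.9 mean [436.81 251.76]
scene panR 174 z 69.46169768982804 [539.9 -63.4] [77.6 76.1] 42.4 mean [539.16 -62.33]
scene panL 213 z 69.50038027284916 [575.9 170.5] [77.1 79.8] 42.3 mean [573.75 174.24]
scene holder 144 z 29.0044927618128 [501.6 389.2] [48.  77.9] 24.4 mean [501.8  389.64]
t 2.7 pos [401.9   90.53 329.24] F [ 0.    0.03 -0.11] w 85.5 ytool deg -170.05376823573846 tilt [ 0.  0. -1.]
shift tool at start: [ -9.61 -31.14 199.26]  rotvec [-0.03  0.01 23.55]  shift in target frame [-21.3  -24.79 199.24]
```

```bash
python3 -m crank '[[-5,-16,40,0,0,0,0.4],[-5.5,-17,50,0,0,0,0.4],[0,0,50,0,0,8,0.4],[0,0,40,0,0,8,0.4],[0,0,17,0,0,7.6,0.4],[0,0,0,0,0,0,0.4],[0,0,0,0,0,0,0.4],[0,0,0,0,0,0,0.4],[0,0,0,0,0,0,0.4],[0,0,0,0,0,0,0.4]]'; python3 snap.py 2 wrist
python3 - <<'E'
from h import *
w=np.load("pics/wrist2.npz");p=wcloud(w);z=p[...,2]
k=(z>46)&(z<70)&(np.hypot(p[...,0]-432,p[...,1]-106)<40)
zz=np.median(z[k]);v,u=np.nonzero(k);q=wplane(w,u,v,zz)[:,:2];r=cv2.minAreaRect(q.astype(np.float32))
print(k.sum(),zz,r,u.min(),u.max(),v.min(),v.max(),w["T"][:3,3])
go(432,106,130,166.5)
E
```

```text
t: 3.95
tool_pos: [432.9, 107.6, 132.3]
orientation: [-0.619, 0.786, -0.0, 0.0]
wrist_force: [0.3, 0.4, -0.4]
gripper_width: 59.8
4.0 [432.83 107.61 132.16] [-0.62  0.79  0.    0.  ]
1677 54.556756892280504 ((431.39093017578125, 105.22830963134766), (47.76182174682617, 21.666868209838867), 75.5985336303711) 241 269 170 229 [415.12  40.63 273.39]
t 4.0 pos [432.83 107.61 132.16] F [-0.31  0.48 -0.52] w 59.8 ytool deg 166.42728427972148 tilt [ 0.  0. -1.]
shift tool at start: [1.76 0.43 2.16]  rotvec [-0.01  0.02 -0.07]  shift in target frame [1.76 0.43 2.16]
```

View pics/wrist2.png

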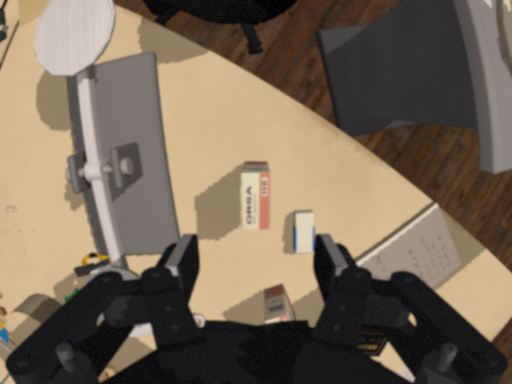

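```bash
python3 -m crank '[[1.4,0.6,30,0,0,0,0.4],[0,0,30,0,0,0,0.4],[0,0,25,0,0,0,0.4],[0,0,15,0,0,0,0.4],[0,0,6,0,0,0,0.4],[0,0,0,0,0,0,0.4],[0,0,0,0,0,0,-1],[0,0,0,0,0,0,-1],[0,0,0,0,0,0,-1],[0,0,0,0,0,0,-1]]'; python3 snap.py 3 wrist
```

```text
t: 5.25
tool_pos: [432.3, 106.5, 26.6]
orientation: [-0.619, 0.786, -0.0, 0.001]
wrist_force: [-1.4, -0.1, 5.7]
gripper_width: 22.2
5.3 [432.35 106.54  26.64] [-0.62  0.79 -0.    0.  ]
```

View pics/wrist3.png

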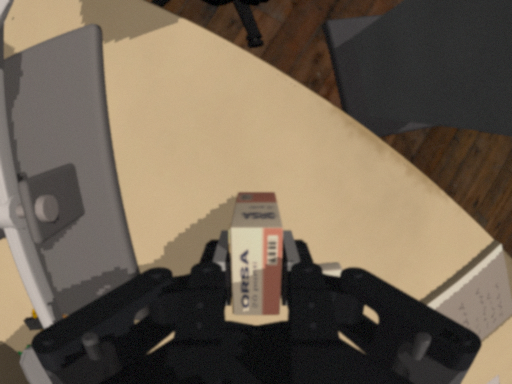

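```bash
python3 -m crank '[[0,0,-15,0,0,0,-1],[0,0,-35,0,0,0,-1],[0,0,-40,0,0,0,-1],[25,-24,-25,0,0,0,-1],[40,-40,0,0,0,0,-1],[40,-40,0,0,0,0,-1],[25,-25,0,0,0,0,-1],[15,-15,0,0,0,0,-1],[0,0,0,0,0,0,-1],[0,0,0,0,0,0,-1]]'; python3 snap.py 4 wrist;python3 -c "
from h import *
go(538.3,-68.2,110,166.4)"
```

```text
t: 6.55
tool_pos: [537.2, -68.1, 140.5]
orientation: [-0.618, 0.786, 0.0, -0.0]
wrist_force: [0.4, 0.0, -1.0]
gripper_width: 22.1
6.6 [537.21 -67.83 140.72] [-0.62  0.79  0.   -0.  ]
t 6.6 pos [537.21 -67.83 140.72] F [-0.1   0.47 -1.9 ] w 22.0 ytool deg 166.43973940567327 tilt [-0.  0. -1.]
shift tool at start: [ 0.11 -1.16 30.72]  rotvec [0.04 0.01 0.04]  shift in target frame [ 0.1  -1.14 30.72]
```

View pics/wrist4.png

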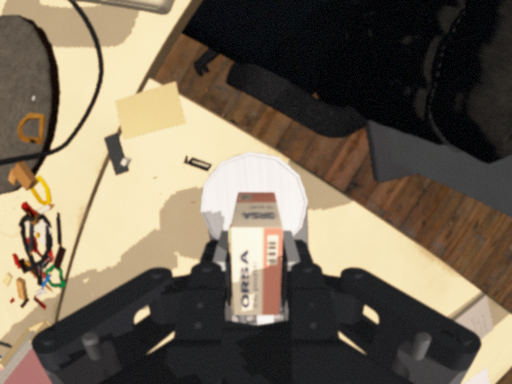

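```bash
python3 -m crank '[[0,-1,18,0,0,0,-1],[0,0,14,0,0,0,-1],[0,0,6,0,0,0,-1],[0,0,2,0,0,0,-1],[0,0,2,0,0,0,-1],[0,0,2,0,0,0,-1],[0,0,2,0,0,0,-1],[0,0,2,0,0,0,-1],[0,0,2,0,0,0,-1],[0,0,0,0,0,0,-1]]'; python3 snap.py 5 wrist scene
python3 - <<'E'
from h import *
w=np.load("pics/wrist5.npz");p=wcloud(w);z=p[...,2]
k=(z>40)&(z<100)&(np.hypot(p[...,0]-537,p[...,1]+68)<36)
print(np.histogram(z[k],bins=range(40,101,4)))
E
```

```text
t: 7.85
tool_pos: [538.6, -68.7, 90.8]
orientation: [-0.618, 0.786, 0.0, -0.0]
wrist_force: [-0.9, 0.2, -1.8]
gripper_width: 21.9
7.95 [538.69 -68.74  90.98] [-0.62  0.79 -0.   -0.  ]
(array([   0,    0,    0,    0,    0, 4190,  119,   66,   81,   82,   86,
        101,  104,  153,  235]), array([ 40,  44,  48,  52,  56,  60,  64,  68,  72,  76,  80,  84,  88,
        92,  96, 100]))
```

```bash
python3 -c "
import cv2
a=cv2.imread('pics/scene5.png')[120:230,220:360];cv2.imwrite('pics/s5.png',cv2.resize(a,None,fx=5,fy=5,interpolation=cv2.INTER_CUBIC))"
```

```text
(no output)
```

View pics/s5.png

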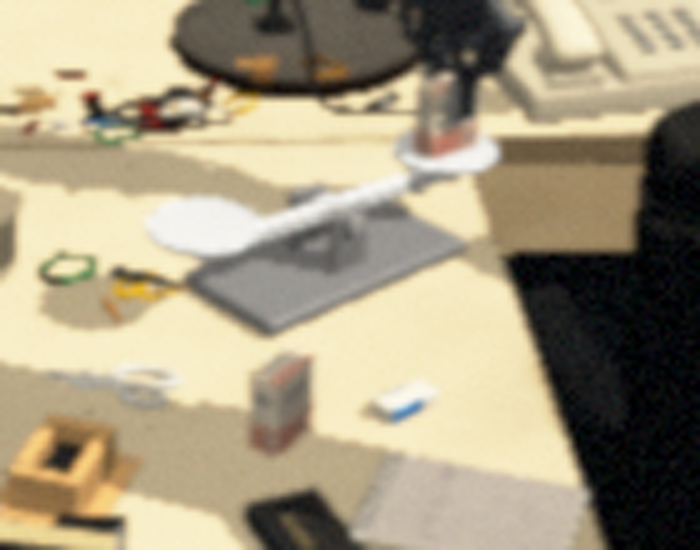

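```bash
python3 -m crank '[[0,0,1.5,0,0,0,-1],[0,0,1.5,0,0,0,-1],[0,0,0,0,0,0,-1],[0,0,0,0,0,0,0.4],[0,0,0,0,0,0,0.4],[0,0,0,0,0,0,0.4],[0,0,-10,0,0,0,0.4],[0,0,-30,0,0,0,0.4],[0,0,-40,0,0,0,0.4],[0,0,-20,0,0,0,0.4]]'; python3 snap.py 6 wrist; python3 -c "
from h import *
go(437.5,242,140,187)"
```

```text
t: 9.2
tool_pos: [539.8, -68.9, 191.3]
orientation: [-0.619, 0.786, -0.001, 0.002]
wrist_force: [0.8, -0.1, 0.1]
gripper_width: 60.3
9.25 [540.72 -69.08 193.44] [-0.62  0.79 -0.    0.  ]
t 9.25 pos [540.72 -69.08 193.44] F [ 1.41 -0.39  2.09] w 59.8 ytool deg 166.44012606690282 tilt [ 0.01 -0.   -1.  ]
shift tool at start: [-278.15  173.68   52.43]  rotvec [ -0.44  -0.01 -20.56]  shift in target frame [-321.34   64.54   53.44]
```

View pics/wrist6.png

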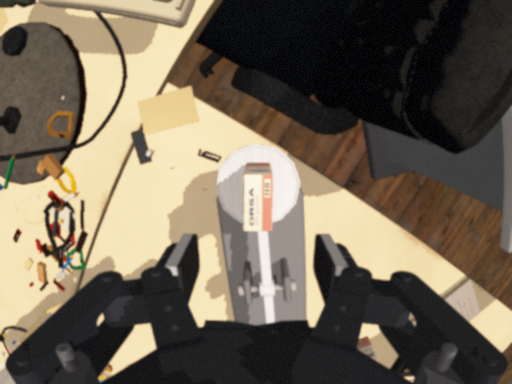

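```bash
python3 -m crank '[[-30,18,0,0,0,0,0.4],[-50,31,0,0,0,0,0.4],[-50,31,0,0,0,0,0.4],[-50,31,0,0,0,0,0.4],[-50,31,0,0,0,0,0.4],[-30,19,10,0,0,-6,0.4],[-15,13,15,0,0,-8,0.4],[0,0,15,0,0,-6.5,0.4],[0,0,12,0,0,0,0.4],[0,0,0,0,0,0,0.4]]'; python3 snap.py 7 wrist
python3 - <<'E'
from h import *
w=np.load("pics/wrist7.npz");p=wcloud(w);z=p[...,2]
k=(z>46)&(z<70)&(np.hypot(p[...,0]-438,p[...,1]-242)<40)
zz=np.median(z[k]);v,u=np.nonzero(k);q=wplane(w,u,v,zz)[:,:2];r=cv2.minAreaRect(q.astype(np.float32))
print(k.sum(),zz,r,u.min(),u.max(),v.min(),v.max(),w["T"][:3,3])
go(438,242,26.6,187)
E
```

```text
t: 10.5
tool_pos: [432.1, 237.9, 135.3]
orientation: [0.748, -0.664, -0.0, 0.001]
wrist_force: [-0.3, -0.0, 0.8]
gripper_width: 59.8
10.55 [432.58 238.06 136.05] [ 0.75 -0.66  0.    0.  ]
1608 54.55629472751903 ((437.4952392578125, 242.13717651367188), (21.887062072753906, 47.22970962524414), 6.712806224822998) 232 260 177 234 [438.77 169.62 276.54]
t 10.55 pos [432.58 238.06 136.05] F [-0.14  0.55  0.18] w 59.8 ytool deg -173.21601878337867 tilt [-0. -0. -1.]
shift tool at start: [ -3.32  -5.85 109.45]  rotvec [ 0.   -0.03 -0.22]  shift in target frame [ -3.25  -5.86 109.45]
```

View pics/wrist7.png

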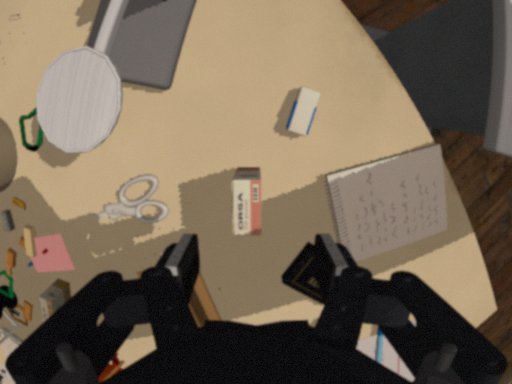

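```bash
python3 -m crank '[[-4.2,-6.3,20,0,0,0,0.4],[0,0,30,0,0,0,0.4],[0,0,30,0,0,0,0.4],[0,0,20,0,0,0,0.4],[0,0,9,0,0,0,0.4],[0,0,0,0,0,0,0.4],[0,0,0,0,0,0,-1],[0,0,0,0,0,0,-1],[0,0,0,0,0,0,-1],[0,0,0,0,0,0,-1]]'; python3 -c "
from h import *
go(574,168.2,140,187)"
```

```text
t: 11.8
tool_pos: [438.9, 243.9, 28.0]
orientation: [0.749, -0.663, 0.0, -0.001]
wrist_force: [-1.0, 0.2, 5.7]
gripper_width: 22.5
t 11.8 pos [438.85 243.92  27.96] F [-1.04  0.17  5.71] w 22.5 ytool deg -173.06578655209162 tilt [ 0.  0. -1.]
shift tool at start: [  91.38 -125.23 -111.9 ]  rotvec [-0.11  0.05 -0.07]  shift in target frame [  91.63 -124.91 -112.04]
```

```bash
python3 -m crank '[[0,0,-15,0,0,0,-1],[0,0,-35,0,0,0,-1],[0,0,-40,0,0,0,-1],[10,-15,-25,0,0,0,-1],[25,-35,0,0,0,0,-1],[28,-38,0,0,0,0,-1],[20,-25,0,0,0,0,-1],[8.5,-12,0,0,0,0,-1],[0,0,0,0,0,0,-1],[0,0,0,0,0,0,-1]]'; python3 snap.py 8 wrist;python3 -c "
from h import *
go(574,168.2,112,187)"
```

```text
t: 13.05
tool_pos: [572.4, 168.1, 141.8]
orientation: [0.749, -0.663, -0.0, 0.0]
wrist_force: [-0.2, 0.4, -1.6]
gripper_width: 22.2
13.1 [572.44 168.19 142.06] [ 0.75 -0.66 -0.    0.  ]
t 13.1 pos [572.44 168.19 142.06] F [-0.7   0.91 -0.65] w 22.0 ytool deg -173.03798065473063 tilt [-0.  0. -1.]
shift tool at start: [ 0.19 -1.56 30.06]  rotvec [ 0.02  0.02 -0.04]  shift in target frame [ 0.18 -1.55 30.06]
```

View pics/wrist8.png

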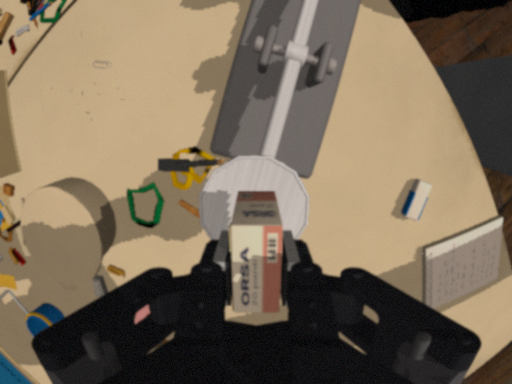

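```bash
python3 -m crank '[[0,-1.5,14,0,0,0,-1],[0,0,8,0,0,0,-1],[0,0,4,0,0,0,-1],[0,0,2,0,0,0,-1],[0,0,2,0,0,0,-1],[0,0,2,0,0,0,-1],[0,0,2,0,0,0,-1],[0,0,2,0,0,0,-1],[0,0,2,0,0,0,-1],[0,0,1,0,0,0,-1]]'; python3 snap.py 9 wrist scene;python3 -c "
import cv2
a=cv2.imread('pics/scene9.png')[120:230,220:360];cv2.imwrite('pics/s9.png',cv2.resize(a,None,fx=5,fy=5,interpolation=cv2.INTER_CUBIC))"
```

```text
t: 14.35
tool_pos: [574.9, 167.8, 102.9]
orientation: [0.748, -0.663, 0.0, -0.0]
wrist_force: [0.4, 0.9, 0.7]
gripper_width: 22.3
14.45 [574.85 167.71 102.91] [ 0.75 -0.66  0.   -0.  ]
```

View pics/s9.png

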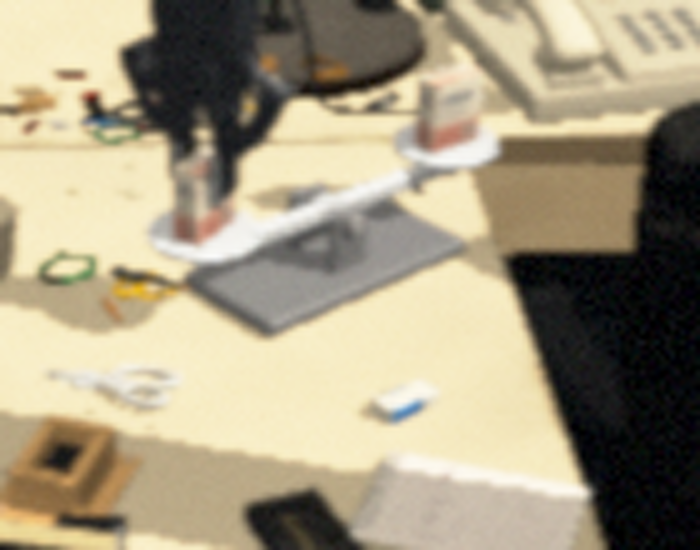

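Run:
```python
from h import *
w=np.load("pics/wrist9.npz");p=wcloud(w);z=p[...,2]
k=(z>40)&(z<100)&(np.hypot(p[...,0]-572,p[...,1]-167)<38)
print(np.histogram(z[k],bins=range(56,101,2)))
```

```text
(array([   6,   26,    5,    0,    0,    0,    0,   29, 3838, 1353,   28,
         35,   33,   31,   49,   28,   45,   42,   40,   43,   46,   47]), array([ 56,  58,  60,  62,  64,  66,  68,  70,  72,  74,  76,  78,  80,
        82,  84,  86,  88,  90,  92,  94,  96,  98, 100]))
```

```bash
python3 -m crank '[[0,0,1.5,0,0,0,-1],[0,0,1.5,0,0,0,-1],[0,0,0,0,0,0,-1],[0,0,0,0,0,0,0.4],[0,0,0,0,0,0,0.4],[0,0,0,0,0,0,0.4],[0,0,-10,0,0,0,0.4],[0,0,-30,0,0,0,0.4],[0,0,-40,0,0,0,0.4],[0,0,-20,0,0,0,0.4]]';python3 -m crank '[[0,0,0,0,0,0,0.4],[0,0,0,0,0,0,0.4],[0,0,0,0,0,0,0.4],[0,0,0,0,0,0,0.4],[0,0,0,0,0,0,0.4],[0,0,0,0,0,0,0.4],[0,0,0,0,0,0,0.4],[0,0,0,0,0,0,0.4],[0,0,0,0,0,0,0.4],[0,0,0,0,0,0,0.4]]'; python3 snap.py 10 wrist scene top;python3 - <<'E'
from h import *
a=cv2.imread('pics/scene10.png')[120:230,220:360];cv2.imwrite('pics/s10.png',cv2.resize(a,None,fx=5,fy=5,interpolation=cv2.INTER_CUBIC))
for n in ["wrist","scene","top"]:
    f=np.load(f"pics/{n}10.npz");p=wcloud(f) if n=="wrist" else cloud(f);z=p[...,2]
    for nm,c in dict(R=(538,-68),L=(574,168)).items():
        k=(z>50)&(z<150)&(np.hypot(p[...,0]-c[0],p[...,1]-c[1])<42)
        if k.sum()>20:
            h,b=np.histogram(z[k],bins=range(50,151,2)); i=h.argsort()[::-1][:5];print(n,nm,[(int(b[j]),int(h[j])) for j in sorted(i)])
E
```

```text
t: 15.7
tool_pos: [575.7, 167.9, 203.5]
orientation: [0.748, -0.663, 0.001, -0.002]
wrist_force: [-0.5, 0.2, -0.3]
gripper_width: 59.9
t: 16.95
tool_pos: [574.8, 167.7, 200.0]
orientation: [0.748, -0.663, 0.0, -0.0]
wrist_force: [-0.2, -0.4, 0.1]
gripper_width: 59.6
17.1 [574.75 167.75 200.  ] [ 0.75 -0.66 -0.   -0.  ]
wrist L [(80, 679), (82, 3081), (84, 134), (136, 381), (138, 1461)]
scene R [(54, 21), (56, 30), (58, 27), (60, 17), (112, 14)]
scene L [(78, 21), (80, 51), (82, 36), (84, 16), (136, 20)]
top R [(56, 34), (58, 88), (60, 94), (62, 71), (116, 46)]
top L [(82, 6), (84, 6), (138, 3), (140, 3), (142, 4)]
```

View pics/s10.png

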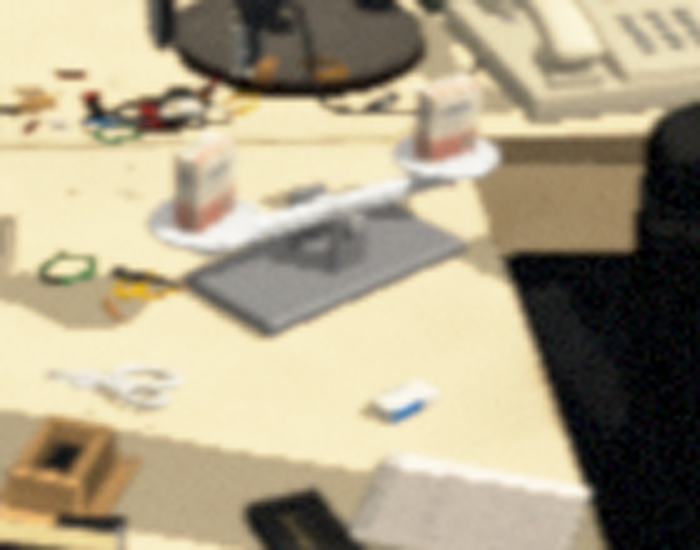

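View pics/wrist10.png

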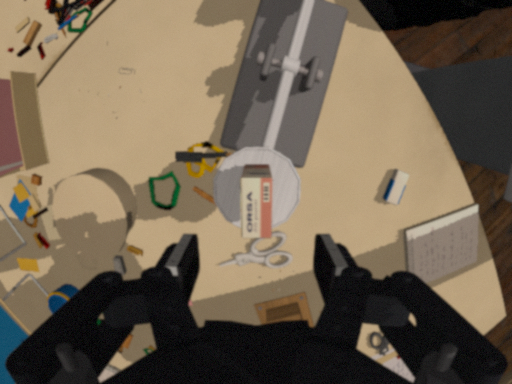

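All three cameras agree that the left pan is at about 84 mm and the right at about 60 mm, so the right carton is heavier. I'll fetch that one.

```bash
python3 -m crank '[[30,8,0,0,0,0,0.4],[50,14,0,0,0,0,0.4],[50,14,0,0,0,0,0.4],[50,14,0,0,0,0,0.4],[35,10,0,0,0,0,0.4],[15.5,4.4,0,0,0,6,0.4],[0,0,10,0,0,8,0.4],[0,0,15,0,0,6.5,0.4],[0,0,10,0,0,0,0.4],[0,0,0,0,0,0,0.4]]'; python3 snap.py 11 wrist
python3 - <<'E'
from h import *
w=np.load("pics/wrist11.npz");p=wcloud(w);z=p[...,2]
k=(z>105)&(z<125)&(np.hypot(p[...,0]-538,p[...,1]+68)<40)
zz=np.median(z[k]);v,u=np.nonzero(k);q=wplane(w,u,v,zz)[:,:2];r=cv2.minAreaRect(q.astype(np.float32))
print(k.sum(),zz,r,u.min(),u.max(),v.min(),v.max(),w["T"][:3,3])
go(538.6,-68.7,91,166.4)
E
```

```text
t: 18.35
tool_pos: [538.1, -68.8, 164.3]
orientation: [-0.619, 0.785, 0.0, -0.001]
wrist_force: [0.1, 0.5, 0.2]
gripper_width: 59.7
18.4 [538.57 -68.88 165.02] [-0.62  0.79 -0.   -0.  ]
2103 114.5298489007865 ((536.9103393554688, -70.34314727783203), (47.195560455322266, 21.942646026611328), 76.19306945800781) 239 271 180 245 [ 520.76 -135.78  305.5 ]
t 18.4 pos [538.57 -68.88 165.02] F [0.07 0.34 0.04] w 59.7 ytool deg 166.52339250337752 tilt [-0. -0. -1.]
shift tool at start: [-0.21 -0.   74.02]  rotvec [ 0.01 -0.02  0.12]  shift in target frame [-0.18  0.01 74.02]
```

View pics/wrist11.png

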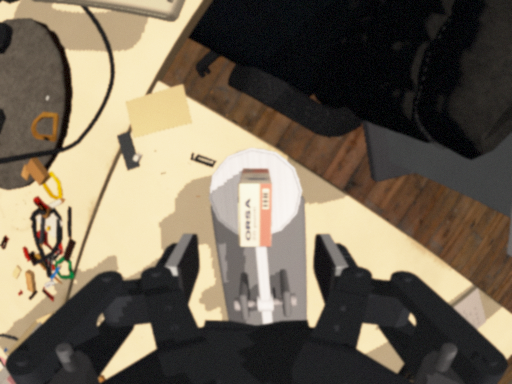

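```bash
python3 -m crank '[[0,0,15,0,0,0,0.4],[0,0,25,0,0,0,0.4],[0,0,20,0,0,0,0.4],[0,0,10,0,0,0,0.4],[0,0,3,0,0,0,0.4],[0,0,0,0,0,0,0.4],[0,0,0,0,0,0,-1],[0,0,0,0,0,0,-1],[0,0,0,0,0,0,-1],[0,0,0,0,0,0,-1]]'; python3 -m crank '[[0,0,-2,0,0,0,-1],[0,0,-3,0,0,0,-1],[0,0,-3,0,0,0,-1],[0,0,-3,0,0,0,-1],[0,0,-3,0,0,0,-1],[0,0,-3,0,0,0,-1],[0,0,-3,0,0,0,-1],[0,0,-3,0,0,0,-1],[0,0,-3,0,0,0,-1],[0,0,-3,0,0,0,-1]]'; python3 snap.py 12 scene wrist;  python3 - <<'E'
from h import *
a=cv2.imread('pics/scene12.png')[110:230,220:360];cv2.imwrite('pics/s12.png',cv2.resize(a,None,fx=5,fy=5,interpolation=cv2.INTER_CUBIC))
w=np.load("pics/wrist12.npz");p=wcloud(w);z=p[...,2]
k=(z>55)&(z<150)&(np.hypot(p[...,0]-538,p[...,1]+68)<40)
print(np.histogram(z[k],bins=range(56,155,4)))
E
```

```text
t: 19.65
tool_pos: [538.8, -68.8, 92.6]
orientation: [-0.619, 0.786, -0.0, 0.0]
wrist_force: [-1.5, 0.4, 4.0]
gripper_width: 21.7
t: 20.9
tool_pos: [538.4, -68.8, 121.0]
orientation: [-0.618, 0.786, 0.0, -0.0]
wrist_force: [-0.4, 0.9, -1.7]
gripper_width: 22.3
21.0 [538.76 -68.83 121.28] [-0.62  0.79 -0.    0.  ]
(array([   0,    0,    0,    0,    0,    2, 5355,   92,   47,   64,   63,
         74,   81,   84,   91,  101,   94,  207,  263,  287,  337, 4067,
        671,  149]), array([ 56,  60,  64,  68,  72,  76,  80,  84,  88,  92,  96, 100, 104,
       108, 112, 116, 120, 124, 128, 132, 136, 140, 144, 148, 152]))
```

View pics/s12.png

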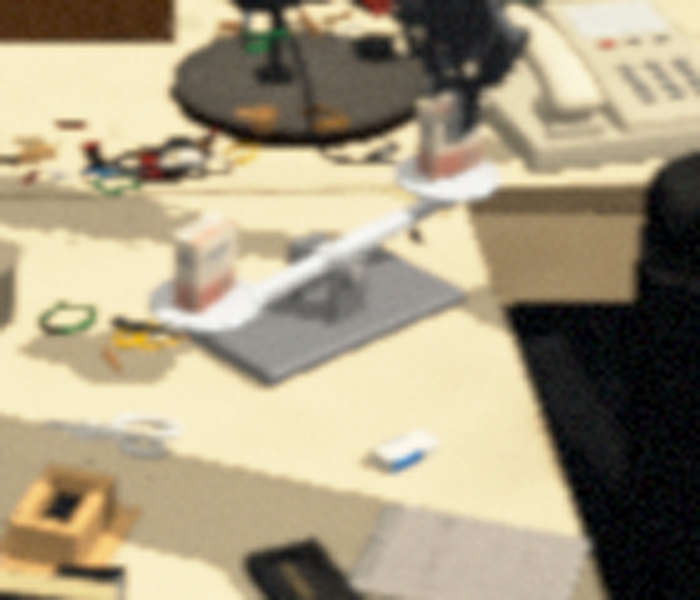

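```bash
python3 -m crank '[[0,0,-25,0,0,0,-1],[0,0,-35,0,0,0,-1],[-25,9,0,0,0,0,-1],[-48,18,0,0,0,0,-1],[-50,18,0,0,0,0,-1],[-50,18,0,0,0,0,-1],[-50,18,0,0,0,0,-1],[-50,18,0,0,0,0,-1],[-50,18,0,0,0,0,-1],[-50,18,0,0,0,0,-1]]'; python3 -c "
from h import *
go(476,447,155,202.5)"
```

```text
t: 22.25
tool_pos: [494.5, 327.1, 180.9]
orientation: [-0.619, 0.786, -0.0, -0.0]
wrist_force: [0.6, 0.7, -1.2]
gripper_width: 21.9
t 22.25 pos [494.5  327.1  180.87] F [ 0.62  0.74 -1.18] w 21.9 ytool deg 166.41797733887722 tilt [-0. -0. -1.]
shift tool at start: [-112.2    46.14   25.85]  rotvec [  0.    -0.01 -36.08]  shift in target frame [-117.85  -28.79   25.87]
```

```bash
python3 -m crank '[[-40,16,0,0,0,0,-1],[-42,17,0,0,0,0,-1],[-30,13,5,0,0,0,-1],[0,0,10,0,0,-7,-1],[0,0,10,0,0,-8,-1],[0,0,0,0,0,-8,-1],[0,0,0,0,0,-7,-1],[0,0,0,0,0,-6,-1],[0,0,0,0,0,0,-1],[0,0,0,0,0,0,-1]]'; python3 snap.py 13 wrist;  python3 - <<'E'
from h import *
w=np.load("pics/wrist13.npz");p=wcloud(w);z=p[...,2]
def rect(k):
    zz=np.median(z[k]);v,u=np.nonzero(k);q=wplane(w,u,v,zz)[:,:2];r=cv2.minAreaRect(q.astype(np.float32))
    print(k.sum(),zz,r,"uv",u.min(),u.max(),v.min(),v.max())
rect((z>26)&(z<36)&(np.hypot(p[...,0]-502,p[...,1]-381)<50))
go(503,382,155,202.5)
E
```

```text
t: 23.5
tool_pos: [476.5, 445.1, 155.8]
orientation: [0.83, -0.557, -0.0, 0.0]
wrist_force: [0.8, 0.7, -0.7]
gripper_width: 21.9
23.55 [476.54 445.1  155.82] [ 0.83 -0.56 -0.    0.  ]
2354 30.303251685913438 ((501.6351623535156, 382.5067443847656), (47.216148376464844, 69.11798095703125), 23.47132682800293) uv 228 281 75 152
t 23.55 pos [476.54 445.1  155.82] F [ 0.93  0.21 -1.56] w 21.9 ytool deg -157.6825173880032 tilt [-0. -0. -1.]
shift tool at start: [68.42 -0.52  0.82]  rotvec [ 0.01 -0.   -0.18]  shift in target frame [68.42 -0.3   0.82]
```

View pics/wrist13.png

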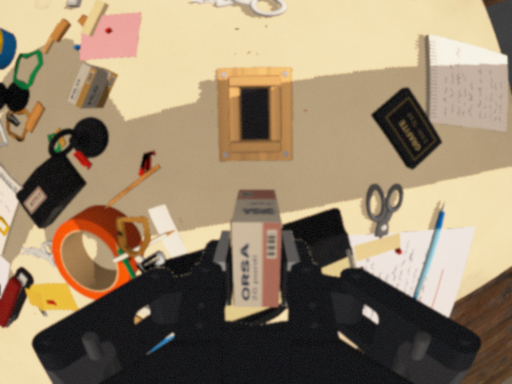

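Run:
```python
from h import *
w=np.load("pics/wrist13.npz");p=wcloud(w);z=p[...,2]
print(np.histogram(z[235:300,240:272],bins=np.arange(160,200,2)))
k=np.zeros(z.shape,bool);k[200:320,222:290]=True;k&=(z>174)&(z<184)
im=w["im"].astype(int);k&=im.max(-1)>110
n,l,st,ce=cv2.connectedComponentsWithStats(k.astype(np.uint8));k=l==1+st[1:,4].argmax()
zz=np.median(z[k]);v,u=np.nonzero(k)
for h in (zz,):
    q=wplane(w,u,v,h)[:,:2];r=cv2.minAreaRect(q.astype(np.float32));print(k.sum(),h,r,u.min(),u.max(),v.min(),v.max())
a=cv2.imread('pics/wrist13.png');a[k]=(0,255,0);cv2.imwrite('pics/w13k.png',cv2.resize(a[190:330,205:310],None,fx=4,fy=4))
# offset of carton from TCP in tool frame
s=np.array([476.54,445.1]);c=np.array(r[0]);a=np.radians(202.32);ty=np.array([np.cos(a),np.sin(a)]);tx=np.array([-np.sin(a),np.cos(a)])
print("carton-TCP tool x,y",(c-s)@tx,(c-s)@ty)
h=np.array([501.635,382.507]);print("holder-carton tool x,y",(h-c)@tx,(h-c)@ty)
```

```text
(array([   0,    0,    0,    0,    0,    0,    0,    4, 1625,  444,    0,
          0,    0,    0,    0,    0,    0,    0,    0]), array([160, 162, 164, 166, 168, 170, 172, 174, 176, 178, 180, 182, 184,
       186, 188, 190, 192, 194, 196, 198]))
4136 177.53627987979922 ((475.35723876953125, 443.86065673828125), (23.069868087768555, 46.769351959228516), 22.240859985351562) 230 281 218 306
carton-TCP tool x,y 0.6973002125342274 1.564822118410731
holder-carton tool x,y 66.73661379697461 -1.0081216979253522
```

View pics/w13k.png

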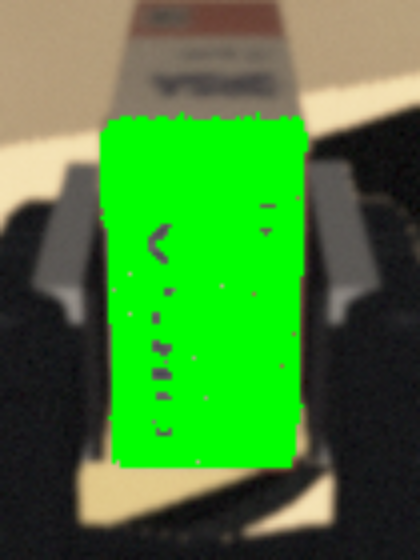

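```bash
python3 -m crank '[[15,0,0,0,0,-1,-1],[25,0,0,0,0,0,-1],[18,-1,0,0,0,0,-1],[8.7,0,5,0,0,0,-1],[0,0,20,0,0,0,-1],[0,0,25,0,0,0,-1],[0,0,20,0,0,0,-1],[0,0,10,0,0,0,-1],[0,0,0,0,0,0,-1],[0,0,0,0,0,0,-1]]'; python3 snap.py 14 wrist scene;  python3 - <<'E'
from h import *
w=np.load("pics/wrist13.npz");print("floor z",wcloud(w)[100:125,250:262,2].mean()+1.6)
go(502.8,383.8,70,203.3)
a=cv2.imread('pics/wrist14.png')[120:330,180:330];cv2.imwrite('pics/w14z.png',cv2.resize(a,None,fx=3.5,fy=3.5))
a=cv2.imread('pics/scene14.png')[160:250,180:300];cv2.imwrite('pics/s14.png',cv2.resize(a,None,fx=5,fy=5,interpolation=cv2.INTER_CUBIC))
E
```

```text
t: 24.8
tool_pos: [504.3, 384.6, 77.0]
orientation: [0.836, -0.549, 0.0, -0.001]
wrist_force: [-0.3, -0.2, -1.3]
gripper_width: 21.9
24.9 [504.21 384.65  76.98] [ 0.84 -0.55  0.   -0.  ]
floor z 19.218584929687143
t 24.9 pos [504.21 384.65  76.98] F [ 0.19 -0.26 -1.5 ] w 21.7 ytool deg -156.58111018623237 tilt [ 0.  0. -1.]
shift tool at start: [0.23 1.65 6.98]  rotvec [-0.1   0.04  0.12]  shift in target frame [0.23 1.63 6.98]
```

View pics/w14z.png

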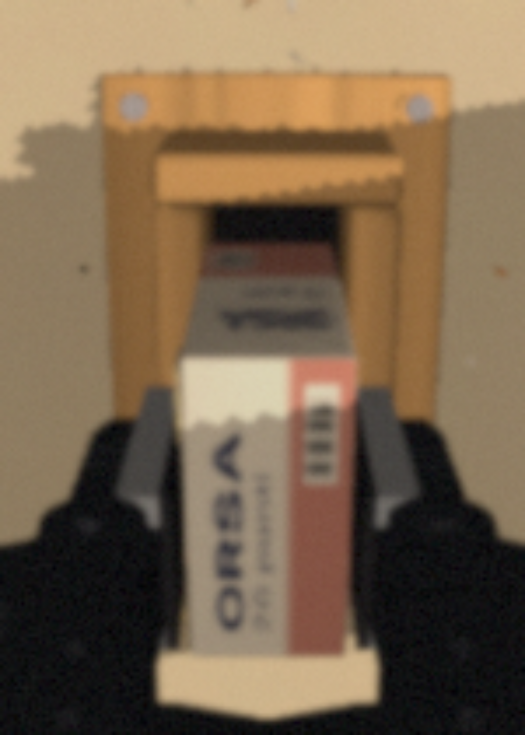

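View pics/s14.png

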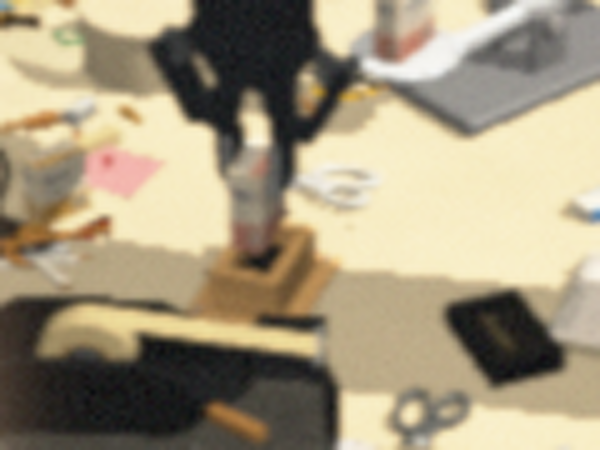

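```bash
python3 -m crank '[[0.3,1.4,0,0,0,0,-1],[0,0,4,0,0,0,-1],[0,0,4,0,0,0,-1],[0,0,2,0,0,0,-1],[0,0,1,0,0,0,-1],[0,0,1,0,0,0,-1],[0,0,1,0,0,0,-1],[0,0,1,0,0,0,-1],[0,0,0,0,0,0,-1],[0,0,0,0,0,0,-1]]'; python3 snap.py 15 wrist;  python3 - <<'E'
from h import *
go(502.8,383.8,62,203.3)
a=cv2.imread('pics/wrist15.png')[120:330,180:330];cv2.imwrite('pics/w15z.png',cv2.resize(a,None,fx=3.5,fy=3.5))
E
```

```text
t: 26.15
tool_pos: [502.6, 383.4, 62.0]
orientation: [0.836, -0.549, 0.0, -0.0]
wrist_force: [-0.8, -0.1, -1.3]
gripper_width: 21.4
26.2 [502.61 383.4   62.03] [ 0.84 -0.55  0.   -0.  ]
t 26.2 pos [502.61 383.4   62.03] F [-0.25  0.93 -0.87] w 21.9 ytool deg -156.58910955603486 tilt [ 0.  0. -1.]
shift tool at start: [-0.29 -0.34  0.03]  rotvec [-0.01  0.    0.11]  shift in target frame [-0.29 -0.34  0.03]
```

View pics/w15z.png

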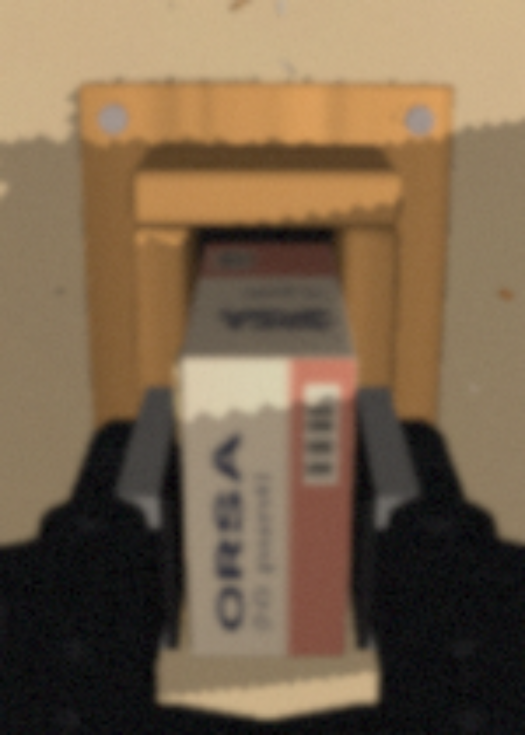

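```bash
python3 -m crank '[[0,-0.7,0,0,0,0,-1],[0,0,1,0,0,0,-1],[0,0,1,0,0,0,-1],[0,0,1,0,0,0,-1],[0,0,1,0,0,0,-1],[0,0,1,0,0,0,-1],[0,0,1,0,0,0,-1],[0,0,1,0,0,0,-1],[0,0,0,0,0,0,-1],[0,0,0,0,0,0,-1]]'; python3 snap.py 16 wrist;  python3 - <<'E'
from h import *
go(502.8,383.8,52,203.3)
a=cv2.imread('pics/wrist16.png')[120:330,180:330];cv2.imwrite('pics/w16z.png',cv2.resize(a,None,fx=3.5,fy=3.5))
E
```

```text
t: 27.45
tool_pos: [503.2, 383.7, 55.0]
orientation: [0.836, -0.549, 0.0, -0.0]
wrist_force: [0.3, -0.3, -1.3]
gripper_width: 22.0
27.5 [503.24 383.68  54.99] [ 0.84 -0.55  0.   -0.  ]
t 27.5 pos [503.24 383.68  54.99] F [-0.17 -0.54 -1.84] w 21.9 ytool deg -156.58423157413722 tilt [ 0.  0. -1.]
shift tool at start: [-0.28  0.36  2.99]  rotvec [-0.    0.    0.12]  shift in target frame [-0.28  0.36  2.99]
```

View pics/w16z.png

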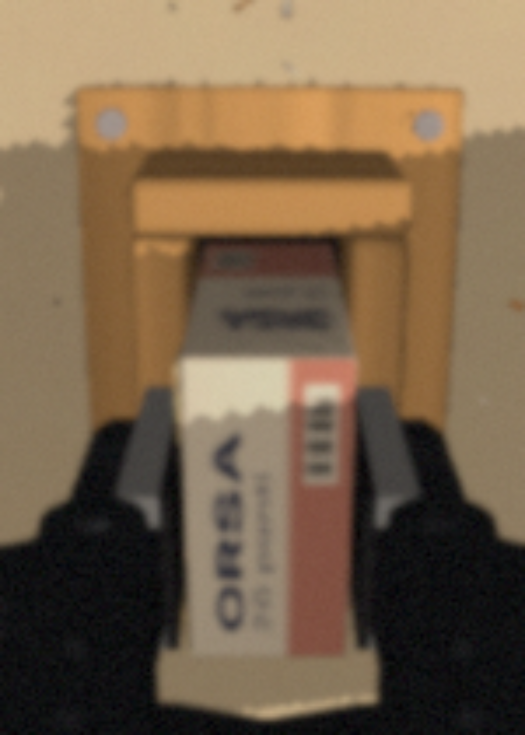

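```bash
python3 -m crank '[[0,0,1,0,0,0,-1],[0,0,1,0,0,0,-1],[0,0,1,0,0,0,-1],[0,0,0.5,0,0,0,-1],[0,0,0.5,0,0,0,-1],[0,0,0.5,0,0,0,-1],[0,0,0.5,0,0,0,-1],[0,0,0.5,0,0,0,-1],[0,0,0.5,0,0,0,-1],[0,0,0.5,0,0,0,-1]]'
```

```text
t: 28.75
tool_pos: [503.2, 383.6, 49.5]
orientation: [0.836, -0.549, 0.0, -0.0]
wrist_force: [-2.9, -2.2, 5.2]
gripper_width: 22.0
```

```bash
python3 -m crank '[[0,0,0.5,0,0,0,-1],[0,0,0.5,0,0,0,-1],[0,0,0.5,0,0,0,-1],[0,0,0.5,0,0,0,-1],[0,0,0.5,0,0,0,-1],[0,0,0.5,0,0,0,-1],[0,0,0.5,0,0,0,-1],[0,0,0.5,0,0,0,-1],[0,0,0,0,0,0,-1],[0,0,0,0,0,0,-1]]'; python3 snap.py 17 wrist
python3 - <<'E'
from h import *
go(502.8,383.8,40,203.3)
w=np.load("pics/wrist17.npz");p=wcloud(w);z=p[...,2]
print("carton top z",np.median(z[235:290,242:270])+1.6)
a=cv2.imread('pics/wrist17.png')[120:330,180:330];cv2.imwrite('pics/w17z.png',cv2.resize(a,None,fx=3.5,fy=3.5))
E
```

```text
t: 30.0
tool_pos: [503.2, 383.6, 45.5]
orientation: [0.836, -0.549, 0.0, -0.0]
wrist_force: [-3.0, -1.1, 5.8]
gripper_width: 21.9
30.05 [503.24 383.66  45.47] [ 0.84 -0.55  0.   -0.  ]
t 30.05 pos [503.24 383.66  45.47] F [-2.69 -1.44  6.48] w 21.9 ytool deg -156.57097250081569 tilt [ 0.  0. -1.]
shift tool at start: [-0.3   0.35  5.47]  rotvec [-0.03  0.    0.13]  shift in target frame [-0.3   0.35  5.47]
carton top z 68.92627661556861
```

View pics/w17z.png

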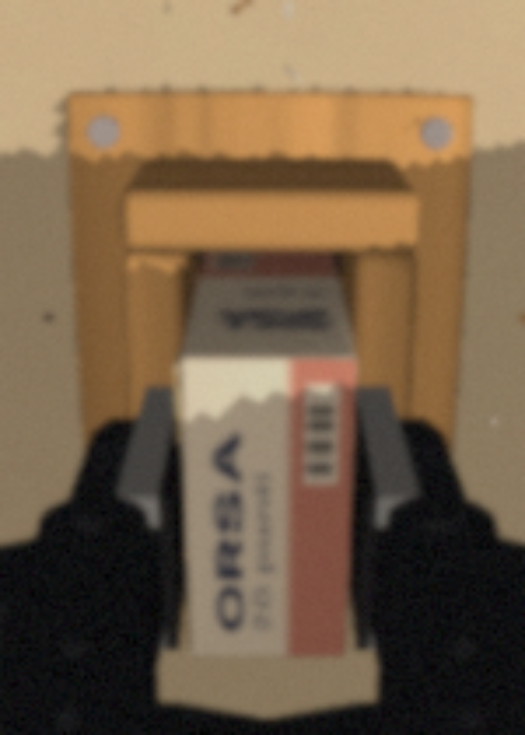

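```bash
python3 -m crank '[[0,0,0.5,0,0,0,-1],[0,0,0.5,0,0,0,-1],[0,0,0.5,0,0,0,-1],[0,0,0.5,0,0,0,-1],[0,0,0.5,0,0,0,-1],[0,0,0.5,0,0,0,-1],[0,0,0.3,0,0,0,-1],[0,0,0.3,0,0,0,-1],[0,0,0.3,0,0,0,-1],[0,0,0,0,0,0,-1]]'
```

```text
t: 31.3
tool_pos: [503.2, 383.6, 41.6]
orientation: [0.836, -0.549, 0.0, -0.0]
wrist_force: [-2.9, -1.2, 5.5]
gripper_width: 21.9
```

```bash
python3 -m crank '[[0,0,0.2,0,0,0,-1],[0,0,0.2,0,0,0,-1],[0,0,0.2,0,0,0,-1],[0,0,0.2,0,0,0,-1],[0,0,0.2,0,0,0,-1],[0,0,0,0,0,0,-1],[0,0,0,0,0,0,-1],[0,0,0,0,0,0,-1],[0,0,0,0,0,0,-1],[0,0,0,0,0,0,-1]]'
```

```text
t: 32.55
tool_pos: [503.2, 383.7, 40.7]
orientation: [0.836, -0.549, 0.0, -0.0]
wrist_force: [-3.1, -2.2, 7.1]
gripper_width: 22.0
```

```bash
python3 -m crank '[[0,0,0.2,0,0,0,-1],[0,0,0.2,0,0,0,-1],[0,0,0,0,0,0,-1],[0,0,0,0,0,0,-1],[0,0,0,0,0,0,-1],[0,0,0,0,0,0,-1],[0,0,0,0,0,0,-1],[0,0,0,0,0,0,-1],[0,0,0,0,0,0,-1],[0,0,0,0,0,0,-1]]';python3 -c "
from h import *
go(502.8,383.8,40,203.3)"
```

```text
t: 33.8
tool_pos: [503.3, 383.7, 40.7]
orientation: [0.836, -0.549, 0.0, -0.0]
wrist_force: [-4.5, -2.3, 8.7]
gripper_width: 21.8
t 33.8 pos [503.26 383.67  40.74] F [-4.45 -2.32  8.73] w 21.8 ytool deg -156.56548756723248 tilt [ 0.  0. -1.]
shift tool at start: [-0.31  0.37  0.74]  rotvec [-0.05  0.    0.13]  shift in target frame [-0.31  0.37  0.74]
```

```bash
python3 -m crank '[[0,0,0.2,0,0,0,-1],[0,0,0.2,0,0,0,-1],[0,0,0.1,0,0,0,-1],[0,0,0,0,0,0,-1],[0,0,0,0,0,0,-1],[0,0,0,0,0,0,-1],[0,0,0,0,0,0,-1],[0,0,0,0,0,0,-1],[0,0,0,0,0,0,-1],[0,0,0,0,0,0,-1]]'; python3 snap.py 18 wrist
python3 - <<'E'
from h import *
go(502.8,383.8,40,203.3)
w=np.load("pics/wrist18.npz");p=wcloud(w);z=p[...,2]
print("carton top z",np.median(z[235:290,242:270])+1.6)
E
```

```text
t: 35.05
tool_pos: [503.3, 383.6, 40.7]
orientation: [0.836, -0.549, 0.0, -0.0]
wrist_force: [-5.2, -2.0, 10.9]
gripper_width: 22.1
35.1 [503.27 383.66  40.7 ] [ 0.84 -0.55  0.   -0.  ]
t 35.1 pos [503.27 383.66  40.7 ] F [-5.41 -2.42 11.37] w 22.0 ytool deg -156.55775546629357 tilt [ 0.  0. -1.]
shift tool at start: [-0.32  0.37  0.7 ]  rotvec [-0.06 -0.    0.14]  shift in target frame [-0.31  0.37  0.7 ]
carton top z 64.14625649391057
```

```bash
python3 -m crank '[[0,0,-0.3,0,0,0,-1],[0,0,0,0,0,0,0.3],[0,0,0,0,0,0,0.3],[0,0,0,0,0,0,0.3],[0,0,-8,0,0,0,0.3],[0,0,-25,0,0,0,0.3],[0,0,-40,0,0,0,0.3],[0,0,-30,0,0,0,0.3],[0,0,-20,0,0,0,0.3],[0,0,0,0,0,0,0.3]]'; python3 -m crank '[[-30,0,-10,0,0,0,0.3],[-40,0,0,0,0,0,0.3],[-20,0,0,0,0,0,0.3],[0,0,0,0,0,0,0.3],[0,0,0,0,0,0,0.3],[0,0,0,0,0,0,0.3],[0,0,0,0,0,0,0.3],[0,0,0,0,0,0,0.3],[0,0,0,0,0,0,0.3],[0,0,0,0,0,0,0.3]]'; python3 snap.py 19 wrist scene top
python3 - <<'E'
from h import *
a=cv2.imread('pics/scene19.png')[130:260,200:350];cv2.imwrite('pics/s19.png',cv2.resize(a,None,fx=4.5,fy=4.5,interpolation=cv2.INTER_CUBIC))
for n in ["wrist","scene","top"]:
    f=np.load(f"pics/{n}19.npz");p=wcloud(f) if n=="wrist" else cloud(f);z=p[...,2]
    for nm,c,rad,lo,hi in (("carton in slot",(503,383),35,50,80),("L carton",(574,168),45,100,130),("er",(397,163),35,7,20),("tin",(352,326),55,10,25)):
        k=(z>lo)&(z<hi)&(np.hypot(p[...,0]-c[0],p[...,1]-c[1])<rad)
        if k.sum()>20:
            zz=np.median(z[k]);v,u=np.nonzero(k);q=(wplane if n=="wrist" else pplane)(f,u,v,zz)[:,:2];r=cv2.minAreaRect(q.astype(np.float32))
            print(n,nm,k.sum(),round(float(zz),1),np.round(r[0],1),np.round(r[1],1),round(r[2],1))
E
```

```text
t: 36.35
tool_pos: [504.1, 384.4, 164.4]
orientation: [0.836, -0.549, 0.0, -0.002]
wrist_force: [-0.3, -0.6, 0.3]
gripper_width: 55.7
t: 37.6
tool_pos: [467.5, 466.2, 172.0]
orientation: [0.836, -0.549, -0.0, -0.0]
wrist_force: [0.5, 0.2, -0.1]
gripper_width: 55.7
37.75 [467.43 466.24 171.94] [ 0.84 -0.55 -0.    0.  ]
wrist carton in slot 1480 62.5 [501.6 384.2] [22.4 45.2] 23.5
wrist tin 2703 14.7 [343.6 316.7] [79.  74.9] 63.8
scene carton in slot 91 60.7 [499.  392.7] [28.4 60.4] 24.6
scene L carton 85 112.1 [569.  179.3] [36.3 67. ] 7.3
scene er 48 9.5 [399.  168.3] [44.3 22.6] 75.1
scene tin 260 13.9 [340.9 321.2] [83.4 81.3] 63.6
top carton in slot 130 63.7 [504.  384.2] [25.  45.3] 23.3
top L carton 151 115.8 [574.1 168.1] [26.4 46.1] 1.1
top er 93 12.4 [396.3 161.5] [51.4 42.8] 1.1
top tin 443 16.1 [344.6 314.9] [81.4 73.3] 64.4
```

View pics/s19.png

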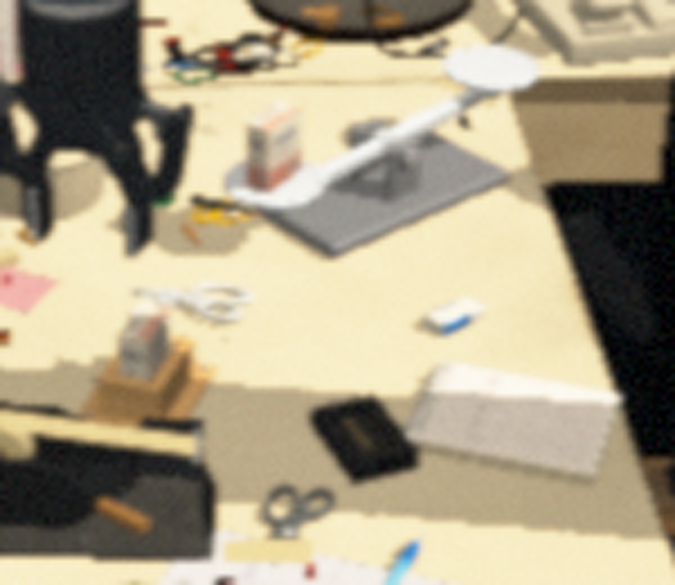

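View pics/wrist19.png

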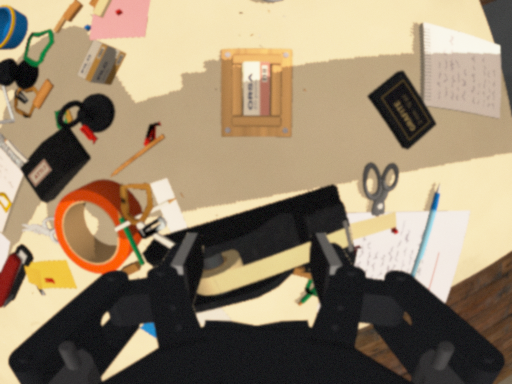

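The wrist view shows the heavier carton upright in the slot at (258,88), its top at about 64 mm. The scene view shows the lighter carton standing on the left pan, with the eraser and tin where they were before. Ready to hand in.

```bash
python3 -c "
from plant import hand_in;print(hand_in())"
```

```text
the job is handed in; nothing more can be done
None
```

I weighed both cartons, put the heavier one in the holder slot pushed down to the bottom stop, and left the lighter one on its pan. The job was handed in after about 38 s of the 72 s allowed.

- **Weighing:** one carton stood on each pan. After letting go, the beam settled on its stop, with the right pan at about 60 mm and the left at about 84 mm in all the camera views that showed them. So the carton that started at about (432, 106), placed on the right pan, was the heavier.
- **Insertion:** the floor slid at about 7–8 N. At TCP z = 40.7 mm it stopped moving, while the force rose to about 12.5 N. I took that as the bottom stop.
- **Final position:** after release the carton's top read about 64 mm, which is the 8 mm stop plus its 56 mm height.
- **Other objects:** the lighter carton still stands on the left pan, now at its lower stop. I lifted the heavier one slowly so the pan sank gently. The eraser and tin look unmoved in the scene view, but my final position readings for them were muddied: the tin's area also caught the notepad, and the eraser's outline came out too large in the top view. That check is by eye, not measured.
- **Camera disagreement:** the cameras differed by 2–10 mm, with the scene camera worst. I therefore aligned the carton to the slot using the wrist camera alone, and saw a sideways force of about 3–5 N during the push.

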